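# Slide the bit case through the gap and home into its sprung bay

### The job

Clear the welding area: slide the black tin case of drill bits across the table, through the gap between the rusty square tube and the blue jaw cover lying beyond it on the table, without anything touching either of them, and into the blue bay. Keep the case flat on the table all the way; then lean on it so that it presses against the bay's sprung backplate with about 13 newtons over and above its drag on the table (never more than 22) for a second, and leave it resting square in the bay against the plate.

Things in the scene. Friction and masses are not known exactly. Their poses are not given: they have to be found in the camera images.
- bit_case: black closed tin case, 103 mm along its x, 164 mm along its y, 42 mm high (lid, the top 11 mm, overhangs 2 mm all round); latch stands out 6 mm on its -x side. Origin: centre of its underside. 0.65 to 0.95 kg, too wide to grasp; loose, it slides with a drag of 3 to 6.5 N. Starts with its +y end facing roughly towards the gap and the bay.
- tube: rusty square tube offcut tacked to the table, 40 mm along its x, 110 mm along its y, 40 mm high; origin at the centre of its underside; bounds the gap on the robot's side (-x). Must not be touched.
- jaw_cover: blue vice jaw cover held to the table by its magnets, 40 mm along its x, 150 mm along its y, 30 mm high; origin at the centre of its underside; bounds the gap on the far side (+x). Must not be touched.
- bay: blue steel bay bolted to the table. Origin on the table at the middle of its mouth; its +y axis points into it: the case goes in that way, its own +y end first. Rails 34 mm high, 122 mm apart inside, from y = 30 to 205 mm; flares widen the mouth to about 160 mm at y = -5 mm. At home the rear of the case still stands out at the mouth.
- bay_back (a point): on the table under the bay's back wall, bay y = 205 mm. In front of the wall a backplate, 44 mm high, 110 mm wide, slides along y on springs: 1.2 N/mm from zero, 35 mm travel. Unloaded, its face stands between bay y = 110 and 140 mm, as its carriage is set: not measured, to be felt. On release it pushes the case back some mm until table drag holds it, still touching.

How it is judged:
On the way, in this order (a step that is already met when the one before it is completed fails the run):
1. the case is in the gap between the tube and the jaw cover (horizontal distance between bit_case and tube below 0.19 m and horizontal distance between bit_case and jaw_cover below 0.19 m), for 0.1 s.
2. the case, in the bay, presses on it with 8 to 20 N for 0.4 s (y of bit_case in the frame of bay above 0.022 m and angle between the y axis of bit_case and the y axis of bay, either way round below 0.15 rad and contact force between bit_case and bay between 8 and 20 N), for 0.4 s.
At the end, for the whole second after the job is handed in: the case lies flat and at rest in the bay, its centre 22 to 85 mm inside the mouth and within 15 mm of the bay's centre line, square to it within 0.12 rad, still touching the bay's backplate (over 0.3 N) (y of bit_case in the frame of bay between 0.022 and 0.085 m and x of bit_case in the frame of bay between -0.015 and 0.015 m and angle between the y axis of bit_case and the y axis of bay, either way round below 0.12 rad and angle between bit_case's own z axis and vertical below 0.05 rad and height (world z) of bit_case below 0.005 m and contact force between bit_case and bay above 0.3 N and linear speed of bit_case below 0.01 m/s).
It fails at once if anything touches the tube (contact force between anything else and tube above 0.5 N).
It fails at once if anything touches the jaw cover (contact force between anything else and jaw_cover above 0.5 N).
It fails at once if the case presses on the bay with more than 22 N (contact force between bit_case and bay above 22 N).
It fails at once if the case is lifted or tipped off the table (height (world z) of bit_case above 0.012 m or angle between bit_case's own z axis and vertical above 0.15 rad).
It also fails if it takes over 66 s, if anything falls off the work surface, if the arm or the gripper's body presses on something with over 40 N, if the wrist force passes 120 N, or if a joint passes its speed limit or range.

### The arm

A 7-joint arm with a two-finger parallel gripper is mounted at the origin on a cart in front of the work surface, level with it; the furniture and walls round the work are solid. World frame = base frame: x ahead of the robot, y to its left, z up, the work surface at z = 0. Lengths are in m, angles in rad, forces in N, time in s.
With the tool pointing down it reaches from about 0.425 to 0.875 m from the base axis. Payload 8.4 kg.
Tool frame: the origin (TCP) lies at the very end of the fingers, on their centre line; the grasp point (between the pads) lies 19 mm behind it; x points along the fingers, z is the direction in which the jaws open and shut, and the axes are right-handed (so a half turn about x gives the same grasp; the last joint's range is limited). The gripper opens to 85 mm and grips with 20 to 120 N. Pads are 22 mm wide; open, the fingers measure 114 mm over their backs; the gripper's body (76 mm by 85 mm) begins 54 mm behind the grasp point. The pads swing forward as they close: fully open they stand 13 mm farther back than shut.
Start: joints at [1.047, 0.333, 0.04, 1.465, -0.013, 1.343, -0.059], TCP at [0.268, -0.592, 0.231] pointing down, gripper open.
Joint ranges: [-2.58, 2.58], [-0.38, 2.09], [-1.3, 1.39], [0.25, 2.4], [-1.5, 4.64], [0.08, 2.09], [-2.65, 2.65]. Speed limits (rad/s): [2.22, 2.22, 2.79, 2.79, 3.14, 3.14, 3.14].

### API

Orientations are given as a rotation vector (axis times angle).
In Python, from rig import bot, imaging, hand_in gives the robot as it stands. The module is installed in compiled form; this text tells all that it offers.
- The arm moves only by the shell command python3 -m creep 'ROWS'. ROWS is text: rows parted by semicolons, each of 7 numbers parted by spaces: the shift along the world's x, y, z in mm, then the turn, a rotation vector about the world's x, y, z in degrees, then the closure in counts, from 0 (fully open) to 255 (shut). In form: tx ty tz ax ay az grip; .... A call has 1 to 20 rows; each row shifts and turns the commanded pose from where the row before left it; what a row does not reach is not made up. A row lasts 1/12 s, in which the tool goes at most 41.7 mm and 7.16 degrees, less where a joint would pass 70% of its speed; a pose out of reach is approached as far as the arm can. A call with a gripper value outside its range is refused whole. The fingers move at their own pace and stop on an object; the grip force is fixed at half the most. Time passes only in rows, so rows that do not move let the fingers close. It gives the time, the measured TCP pose, the force and the opening at its end, in the units of the state.
- bot.get_obs(): the state, without advancing time (a new reading comes with each control period).
- imaging.snapshot(name): name is "side" or "top"; returns (picture, depth): 400x640x3 uint8, red, green, blue; 400x640 float32, m along the optical axis (not along the pixel's ray), 0 where there is no reading.
- imaging.calibration(name): a dict with "camera_matrix" (3x3 intrinsics, pixels), "R" (3x3) and "t" (3): a world point X has camera coordinates R X + t. Camera axes: x right, y down, z forward; pixel columns grow to the right and rows downward; lengths in m; the calibration is good to about 2 mm. A picture is of the moment at which its call begins. calibration takes no time and is no camera call.
- hand_in(): hands the job in, once; it reports no verdict.
The state is a dict: "time": time; "q": joint angles; "joint_vel": joint speeds; "tau": joint torques, N m; "position": TCP position; "ee_rot": TCP orientation; "contact_force": force on the tool from outside, world axes, zero at the start; "moment": the same for the moment, N m; "finger_gap": finger opening in m.
Only numpy, scipy, OpenCV 4.12 (cv2) and the standard library are available. Lean on these libraries where they do the work, as an engineer would, in place of code of your own. Each camera call takes 0.05 s, during which the arm holds its last target. There are 200 camera calls.

## Working session

There is one attempt and no reset: what is moved stays moved. The work goes in short steps, Python scripts to look and compute and a shell command to move; the robot and the scene stay as the last step left them, time stands still between calls to the robot, and variables do not carry over. Pictures are saved under pics/ and viewed, about 8 in all and at most 12, crops included, and the job is handed in when it is done.

```bash
mkdir -p pics; python3 - <<'E'
from rig import bot, imaging
import cv2,numpy as np
for n in("top","side"):
    p,d=imaging.snapshot(n); np.savez(f"{n}0.npz",p=p,d=d); cv2.imwrite(f"pics/{n}0.png",p[...,::-1])
    c=imaging.calibration(n); print(n,c["camera_matrix"].round(1).tolist(),c["R"].round(3).tolist(),c["t"].round(3).tolist())
o=bot.get_obs(); print({k:np.round(v,3).tolist() for k,v in o.items()})
E
```

```text
top [[389.2, 0.0, 320.8], [0.0, 389.2, 205.8], [0.0, 0.0, 1.0]] [[-0.005, -1.0, -0.007], [-0.981, 0.006, -0.193], [0.193, 0.006, -0.981]] [0.068, 0.52, 0.89]
side [[400.2, 0.0, 323.0], [0.0, 400.2, 200.0], [0.0, 0.0, 1.0]] [[-0.985, -0.174, 0.005], [-0.097, 0.529, -0.843], [0.144, -0.831, -0.538]] [0.55, 0.042, 1.204]
{'time': 0.1, 'q': [1.047, 0.334, 0.04, 1.466, -0.013, 1.343, -0.058], 'joint_vel': [0.0, -0.001, 0.003, -0.002, -0.001, -0.0, -0.001], 'tau': [0.004, -66.002, 1.37, -40.648, 0.017, 0.009, -0.0], 'position': [0.268, -0.592, 0.231], 'ee_rot': [0.892, 1.382, -0.89], 'contact_force': [-0.659, 0.378, 0.062], 'moment': [0.008, 0.025, 0.025], 'finger_gap': 0.085}
```

View pics/top0.png

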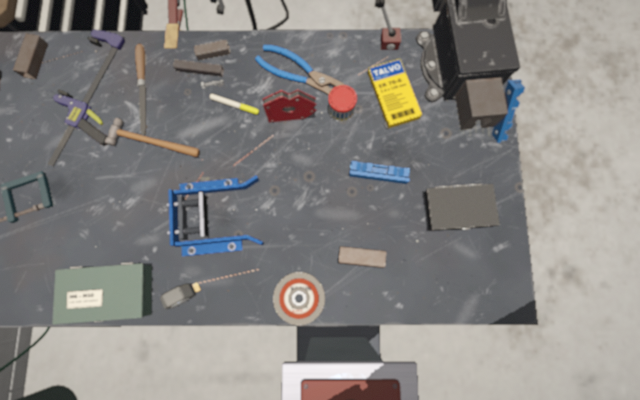

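View pics/side0.png

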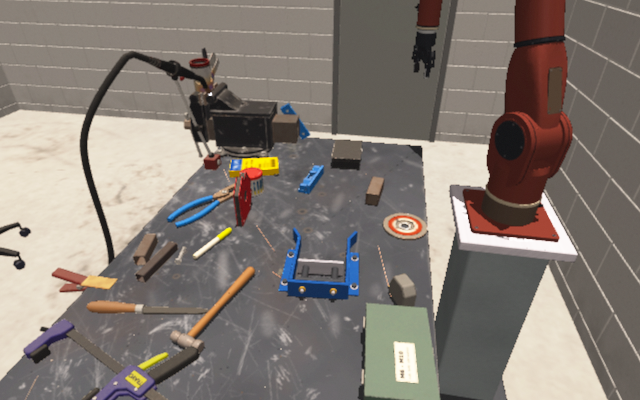

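The top view shows the case at about (463,207), the tube at (362,257), the jaw cover at (379,172), and the bay at (170-260, 178-255) with its mouth to the right (world -y). The side view agrees. Next I measure them using depth and colour.

```bash
cat > h.py <<'E'
import numpy as np,cv2
from rig import bot,imaging
def cloud(n,d):
    c=imaging.calibration(n);K,R,t=c["camera_matrix"],np.array(c["R"]),np.array(c["t"])
    v,u=np.mgrid[:400,:640]
    C=np.stack([(u-K[0,2])/K[0,0]*d,(v-K[1,2])/K[1,1]*d,d],-1)
    return (C-t)@R          # R^T (C-t)
def rays(n,uv,z):
    c=imaging.calibration(n);K,R,t=c["camera_matrix"],np.array(c["R"]),np.array(c["t"])
    uv=np.atleast_2d(uv).astype(float);r=np.c_[(uv-K[:2,2])/K[0,0],np.ones(len(uv))]@R
    o=-R.T@t; return o+r*((z-o[2])/r[:,2])[:,None]
def rect(P):
    (c,s,a)=cv2.minAreaRect((P[:,:2]*1000).astype(np.float32)); return np.round(c,1),np.round(s,1),round(a,1)
E
python3 - <<'E'
from h import *
f=np.load("top0.npz");p,d=f["p"],f["d"];W=cloud("top",d);hsv=cv2.cvtColor(p,cv2.COLOR_RGB2HSV)
tb=W[215:235,270:330,2];print("table z",np.median(tb))
def show(name,box,m,z):
    u0,v0,u1,v1=box;mm=np.zeros((400,640),np.uint8);mm[v0:v1,u0:u1]=m[v0:v1,u0:u1]
    n,l,s,_=cv2.connectedComponentsWithStats(mm);i=1+np.argmax(s[1:,4]);k=l==i
    v,u=np.nonzero(k);Q=rays("top",np.c_[u,v],z)
    print(name,s[i].tolist(),"h med/max",np.median(W[k][:,2]).round(4),np.percentile(W[k][:,2],95).round(4),"ray rect",rect(Q),"depth rect",rect(W[k]))
Z=W[...,2]
show("case",(405,170,520,245),(Z>.034)&(Z<.055),.042)
show("tube",(330,235,400,275),(Z>.032)&(Z<.055),.040)
blue=(hsv[...,0]>95)&(hsv[...,0]<125)&(hsv[...,1]>120)
show("jaw",(340,150,420,190),blue&(Z>.022),.030)
show("bay",(160,165,270,260),blue&(Z>.028)&(Z<.06),.034)
show("plate",(185,185,215,245),((Z>.036)&(Z<.06)),.044)
print("bay bl pts");
cv2.imwrite("pics/crop1.png",cv2.resize(p[150:280,150:520,::-1],None,fx=2.15,fy=2.15,interpolation=cv2.INTER_CUBIC))
E
```

```text
table z 0.0015713690545914206
case [426, 183, 73, 47, 2919] h med/max 0.0439 0.0467 ray rect (array([ 518.2, -278.5]), array([109.7, 166.2]), 3.6) depth rect (array([ 519.3, -279. ]), array([110.5, 164.9]), 3.3)
tube [338, 246, 48, 22, 782] h med/max 0.0413 0.0442 ray rect (array([398.9, -32.2]), array([110.1,  40.2]), 83.8) depth rect (array([399.2, -32.2]), array([110.,  40.]), 83.7)
jaw [400, 169, 4, 8, 24] h med/max 0.0245 0.0287 ray rect (array([ 608. , -138.3]), array([ 7.5, 18.4]), 87.4) depth rect (array([ 610. , -139.5]), array([ 7.4, 18.1]), 86.1)
bay [169, 176, 93, 70, 832] h med/max 0.0358 0.0486 ray rect (array([505.4, 327.4]), array([168.9, 220. ]), 5.8) depth rect (array([505.2, 325.3]), array([168.4, 216.3]), 5.9)
plate [199, 192, 6, 45, 203] h med/max 0.0444 0.0475 ray rect (array([503.4, 355.2]), array([109.8,  11.1]), 4.9) depth rect (array([503.5, 355.6]), array([108.6,   9.8]), 5.8)
bay bl pts
```

View pics/crop1.png

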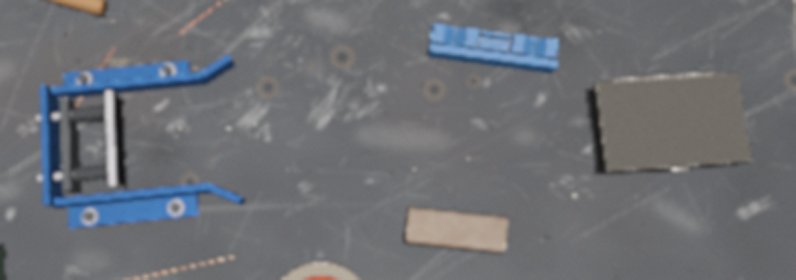

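```bash
python3 - <<'E'
from h import *
from scipy.spatial.transform import Rotation as Ro
f=np.load("top0.npz");p,d=f["p"],f["d"];W=cloud("top",d);hsv=cv2.cvtColor(p,cv2.COLOR_RGB2HSV)
blue=(hsv[...,0]>95)&(hsv[...,0]<125)&(hsv[...,1]>90)
m=np.zeros_like(blue);m[150:190,340:420]=blue[150:190,340:420]
v,u=np.nonzero(m);print("jaw all z30",rect(rays("top",np.c_[u,v],.03)),"depth rect",rect(W[m]),np.percentile(W[m][:,2],[5,25,50,75,95]).round(4))
Z=W[...,2]
# bay rails: straight part inner edges, by depth, in bay-like frame yaw 5.8
m=np.zeros_like(blue);m[165:262,160:270]=(blue&(Z>.026)&(Z<.05))[165:262,160:270]
P=W[m][:,:2]*1000
for a in(5,5.8,6.6):
    c,s=np.cos(np.radians(a)),np.sin(np.radians(a));Q=(P-[505,326.5])@np.array([[c,-s],[s,c]])
    S=Q[(Q[:,1]>-60)&(Q[:,1]<80)]
    lo,hi=S[S[:,0]<0],S[S[:,0]>0]
    print(a,"slopes deg",[np.degrees(np.polyfit(k[:,1],k[:,0],1)[0]).round(2) for k in(lo,hi)],"x med",np.median(lo[:,0]).round(1),np.median(hi[:,0]).round(1),"y ext",Q[:,1].min().round(1),Q[:,1].max().round(1))
R=Ro.from_rotvec(bot.get_obs()["ee_rot"]).as_matrix();print(R.round(3))
E
```

```text
jaw all z30 (array([609.1, -82.1]), array([148.2,  40.1]), 81.3) depth rect (array([615.7, -83.3]), array([148.7,  40.6]), 81.8) [0.0107 0.0205 0.0264 0.0302 0.0328]
5 slopes deg [np.float64(-0.5), np.float64(-0.4)] x med -63.7 65.4 y ext -110.6 108.5
5.8 slopes deg [np.float64(0.31), np.float64(0.39)] x med -63.6 65.5 y ext -111.3 107.7
6.6 slopes deg [np.float64(1.11), np.float64(1.15)] x med -63.5 65.8 y ext -112.4 107.9
[[-0.001  0.911  0.412]
 [ 0.001  0.412 -0.911]
 [-1.    -0.    -0.001]]
```

Fits so far (yaw about world z):

| Item | Centre, mm | Yaw |
|---|---|---|
| Case | (518,-279) | 3.6° |
| Tube | (399,-32) | -6.2° |
| Jaw cover | about (613,-82) | -8.5° |
| Bay origin | (516,221) | 5.5° |

The plate face is at about bay y = 128. Sizes and heights match the ones given. I'll push from the rear with both open fingers, jaw axis along the case's x.

```bash
R="17.2 12.7 -8.6 0 0 4.62 0"; python3 -m creep '17.2 12.7 -8.6 0 0 4.62 0;17.2 12.7 -8.6 0 0 4.62 0;17.2 12.7 -8.6 0 0 4.62 0;17.2 12.7 -8.6 0 0 4.62 0;17.2 12.7 -8.6 0 0 4.62 0;17.2 12.7 -8.6 0 0 4.62 0;17.2 12.7 -8.6 0 0 4.62 0;17.2 12.7 -8.6 0 0 4.62 0;17.2 12.7 -8.6 0 0 4.62 0;17.2 12.7 -8.6 0 0 4.62 0;17.2 12.7 -8.6 0 0 4.62 0;17.2 12.7 -8.6 0 0 4.62 0;17.2 12.7 -8.6 0 0 4.62 0;17.2 12.7 -8.6 0 0 4.62 0;17.2 12.7 -8.6 0 0 4.62 0;0 0 0 0 0 0 0'
cat >> h.py <<'E'
from scipy.spatial.transform import Rotation as Ro
def st():
    o=bot.get_obs();R=Ro.from_rotvec(o["ee_rot"]).as_matrix()
    print("t",round(o["time"],2),"tcp mm",(np.array(o["position"])*1000).round(1),"jaw deg",np.degrees(np.arctan2(R[1,2],R[0,2])).round(2),"down",R[:,0].round(3),"F",np.round(o["contact_force"],2),"gap",round(float(o["finger_gap"]),4))
E
python3 -c "from h import *;st()"
```

```text
time: 1.43
position: [0.529, -0.3964, 0.0999]
ee_rot: [-0.055, 1.57, 0.062]
contact_force: [0.8, 1.0, -0.0]
finger_gap: 0.0854
t 1.43 tcp mm [ 529.  -396.4   99.9] jaw deg 4.25 down [-0.     0.004 -1.   ] F [ 0.77  1.02 -0.05] gap 0.0854
```

```bash
python3 -m creep '-0.5 -1 -15 0 0 -0.1 0;-0.5 -1 -15 0 0 -0.1 0;-0.5 -1 -15 0 0 -0.1 0;-0.5 -1 -15 0 0 -0.1 0;-0.5 -1 -15 0 0 -0.1 0;0 0 -11 0 0 0 0;0 0 0 0 0 0 0;0 0 0 0 0 0 0'; python3 - <<'E'
from h import *
st()
p,d=imaging.snapshot("top");cv2.imwrite("pics/t2.png",cv2.resize(p[150:280,330:530,::-1],None,fx=4,fy=4,interpolation=cv2.INTER_CUBIC))
E
```

```text
time: 2.1
position: [0.523, -0.4065, 0.0158]
ee_rot: [-0.042, 1.571, 0.044]
contact_force: [0.5, 0.4, 0.3]
finger_gap: 0.085
t 2.1 tcp mm [ 523.  -406.5   15.8] jaw deg 3.12 down [-0.001  0.001 -1.   ] F [0.54 0.43 0.33] gap 0.085
```

View pics/t2.png

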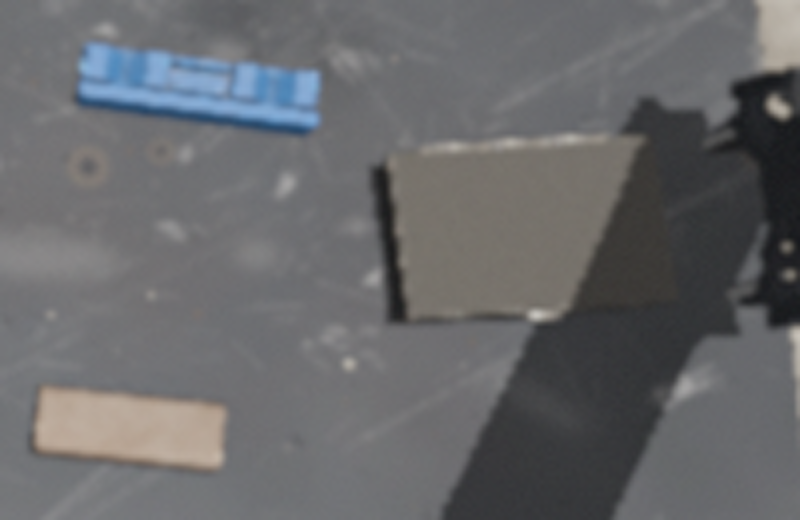

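The fingers straddle the rear edge of the case (about x = 660 in the crop), level and well centred (fingertips at rows 140 and 297). Next I approach to contact.

```bash
python3 -m creep '-0.2 4 -1 0 0 0.1 0;-0.2 4 -1 0 0 0.1 0;-0.2 4 -1 0 0 0.1 0;-0.2 4 0 0 0 0 0;-0.2 4 0 0 0 0 0;-0.2 4 0 0 0 0 0;-0.2 4 0 0 0 0 0'; python3 -m creep '-0.2 4 0 0 0 0 0;-0.2 4 0 0 0 0 0';python3 -m creep '-0.2 4 0 0 0 0 0;-0.2 4 0 0 0 0 0'; python3 -m creep '-0.2 4 0 0 0 0 0;-0.2 4 0 0 0 0 0'; python3 -c "from h import *;st()"
```

```text
time: 2.73
position: [0.522, -0.3782, 0.0135]
ee_rot: [-0.047, 1.57, 0.047]
contact_force: [-0.2, -0.5, 0.5]
finger_gap: 0.0856
time: 2.9
position: [0.5215, -0.3708, 0.0134]
ee_rot: [-0.048, 1.57, 0.046]
contact_force: [-0.3, -2.8, -1.5]
finger_gap: 0.0852
time: 3.07
position: [0.521, -0.3631, 0.0134]
ee_rot: [-0.047, 1.57, 0.046]
contact_force: [0.7, -2.8, -0.7]
finger_gap: 0.0856
time: 3.23
position: [0.5207, -0.3547, 0.0134]
ee_rot: [-0.047, 1.57, 0.047]
contact_force: [0.2, -3.8, 0.3]
finger_gap: 0.0851
t 3.23 tcp mm [ 520.7 -354.7   13.4] jaw deg 3.42 down [ 0. -0. -1.] F [ 0.15 -3.78  0.32] gap 0.0851
```

```bash
python3 -m creep '-0.5 6 0 0 0 -0.1 0;-0.7 8 0 0 0 -0.12 0;-0.7 8 0 0 0 -0.12 0;-0.7 8 0 0 0 -0.12 0;-0.7 8 0 0 0 -0.12 0;-0.7 8 0 0 0 -0.12 0;-0.7 8 0 0 0 -0.12 0;-0.7 8 0 0 0 -0.12 0;-0.7 8 0 0 0 -0.12 0;-0.7 8 0 0 0 -0.12 0;-0.7 8 0 0 0 -0.12 0;-0.7 8 0 0 0 -0.12 0;-0.7 8 0 0 0 -0.12 0;-0.5 5 0 0 0 0 0;0 1 0 0 0 0 0'
cat >> h.py <<'E'
def case(save=None):
    """case pose from top view: lid pixels by depth height, near commanded TCP; ray-cast to z=.042"""
    p,d=imaging.snapshot("top");W=cloud("top",d);o=bot.get_obs();t=np.array(o["position"])*1000
    hsv=cv2.cvtColor(p,cv2.COLOR_RGB2HSV)
    X=W*1000;m=(X[...,2]>35)&(X[...,2]<52)&(abs(X[...,0]-t[0])<75)&(X[...,1]>t[1]+15)&(X[...,1]<t[1]+210)&(hsv[...,1]<90)
    m=cv2.morphologyEx(m.astype(np.uint8),cv2.MORPH_OPEN,np.ones((3,3)))
    n,l,s,_=cv2.connectedComponentsWithStats(m);k=l==1+np.argmax(s[1:,4])
    v,u=np.nonzero(k);print("case rect",rect(rays("top",np.c_[u,v],.042)),rect(W[k]));st()
    if save: cv2.imwrite(save,cv2.resize(p[150:280,150:520,::-1],None,fx=2.15,fy=2.15,interpolation=cv2.INTER_CUBIC))
E
python3 -c "from h import *;case('pics/t3.png')"
```

```text
time: 4.48
position: [0.5114, -0.2452, 0.0133]
ee_rot: [-0.027, 1.571, 0.028]
contact_force: [0.1, -0.7, 0.8]
finger_gap: 0.0853
case rect (array([ 510.6, -149.5]), array([163.3, 108.9]), 89.8) (array([ 511.3, -149.8]), array([110.6, 161.9]), 1.0)
t 4.53 tcp mm [ 511.4 -245.4   13.3] jaw deg 1.97 down [-0.     0.001 -1.   ] F [-0.05 -0.32 -0.18] gap 0.0853
```

```bash
python3 -m creep '-0.4 5 0 0 0 -0.05 0;-0.5 8 0 0 0 -0.05 0;-0.5 8 0 0 0 -0.05 0;-0.5 8 0 0 0 -0.05 0;-0.5 8 0 0 0 -0.05 0;-0.5 8 0 0 0 -0.05 0;-0.5 8 0 0 0 -0.05 0;-0.4 8 0 0 0 -0.05 0;-0.3 8 0 0 0 -0.05 0;-0.2 8 0 0 0 -0.05 0;0 6 0 0 0 0 0;0.3 4 0 0 0 0 0;0 1 0 0 0 0 0'
python3 -c "from h import *;case('pics/t4.png')"
```

```text
time: 5.62
position: [0.5073, -0.1576, 0.0132]
ee_rot: [-0.02, 1.571, 0.02]
contact_force: [0.0, -2.0, -0.7]
finger_gap: 0.0853
case rect (array([508.3, -62.4]), array([108.5, 161. ]), 0.6) (array([508.8, -62.4]), array([110.1, 160.7]), 1.1)
t 5.67 tcp mm [ 507.4 -157.8   13.3] jaw deg 1.45 down [-0.  0. -1.] F [ 0.01 -0.13  0.38] gap 0.0854
```

View pics/t4.png

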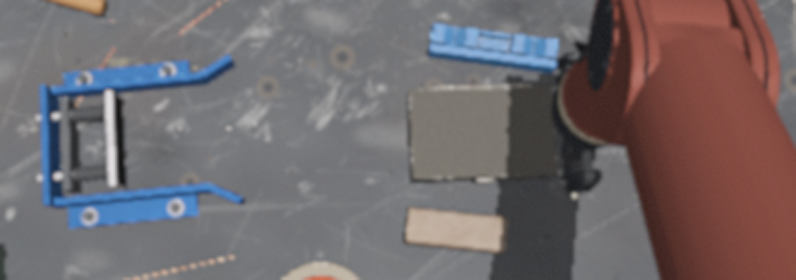

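The case is in the gap, with about 14 mm to the jaw cover (its lower edge at row 70, the case top at row 83) and about 27 mm to the tube. The fingers are still square on the rear edge. I continue with a slight drift to +x.

```bash
python3 -m creep '0 4 0 0 0 0 0;0 8 0 0 0 0 0;0.4 8 0 0 0 0.05 0;0.8 8 0 0 0 0.05 0;1 8 0 0 0 0.05 0;1 8 0 0 0 0.05 0;1 8 0 0 0 0.05 0;1 8 0 0 0 0.05 0;1 8 0 0 0 0.05 0;1 8 0 0 0 0.05 0;1 8 0 0 0 0.05 0;1 8 0 0 0 0.05 0;1 8 0 0 0 0.05 0;1 8 0 0 0 0.05 0;1 8 0 0 0 0.05 0;1 8 0 0 0 0.05 0;1 8 0 0 0 0.05 0;1 8 0 0 0 0.05 0;0.5 4 0 0 0 0.05 0;0.2 2 0 0 0 0 0'
python3 -c "from h import *;case('pics/t5.png')"
```

```text
time: 7.33
position: [0.5234, -0.0116, 0.0133]
ee_rot: [-0.032, 1.571, 0.032]
contact_force: [-0.7, -3.4, 1.0]
finger_gap: 0.0853
case rect (array([523. ,  83.8]), array([107.7, 159.9]), 2.3) (array([523.5,  84. ]), array([109.2, 160.3]), 1.9)
t 7.38 tcp mm [523.4 -11.7  13.3] jaw deg 2.31 down [ 0.  0. -1.] F [-0.65  1.06 -0.55] gap 0.0855
```

```bash
python3 -m creep '0.5 5.4 0 0 0 0.21 0;0.5 5.4 0 0 0 0.21 0;0.5 5.4 0 0 0 0.21 0;0.5 5.4 0 0 0 0.21 0;0.5 5.4 0 0 0 0.21 0;0.5 5.4 0 0 0 0.21 0;0.5 5.4 0 0 0 0.21 0;0.5 5.4 0 0 0 0.21 0;0.5 5.4 0 0 0 0.21 0;0.5 5.4 0 0 0 0.21 0;0.5 5.4 0 0 0 0.21 0;0.5 5.4 0 0 0 0.21 0;0.5 5.4 0 0 0 0.21 0;0.5 5 0 0 0 0.21 0;0.5 3 0 0 0 0.21 0'
python3 -c "from h import *;case('pics/t6.png')"
```

```text
time: 8.63
position: [0.5308, 0.0665, 0.0133]
ee_rot: [-0.074, 1.57, 0.075]
contact_force: [-1.0, -4.1, 1.0]
finger_gap: 0.0853
case rect (array([524. , 164.4]), array([109.3, 153.8]), 5.3) (array([525. , 164.5]), array([110.7, 154. ]), 5.1)
t 8.68 tcp mm [530.8  66.9  13.3] jaw deg 5.49 down [ 0.     0.001 -1.   ] F [ 0.85 -0.32 -0.58] gap 0.085
```

View pics/t6.png

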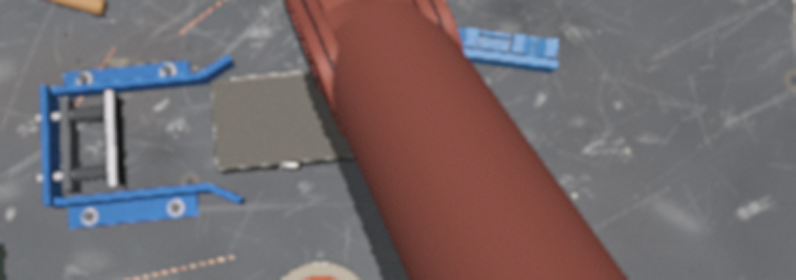

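The front of the case is at the mouth (left edge at about column 217, rows 80-170). The rails extrapolate to about rows 82-183, so it sits a few mm to the +x side. I'll measure that offset against the rails directly.

```bash
cat >> h.py <<'E'
def lateral():
    p,d=imaging.snapshot("top");X=cloud("top",d)*1000;hsv=cv2.cvtColor(p,cv2.COLOR_RGB2HSV)
    a=np.radians(5.45);ax=np.array([np.cos(a),np.sin(a)]);ay=np.array([-np.sin(a),np.cos(a)]);o=np.array([516.1,221.])
    blue=(hsv[...,0]>95)&(hsv[...,0]<125)&(hsv[...,1]>110)
    v,u=np.mgrid[:400,:640];uv=np.c_[u.ravel(),v.ravel()]
    def bx(z): P=rays("top",uv,z)[:,:2]*1000-o; return (P@ax).reshape(400,640),(P@ay).reshape(400,640)
    x,y=bx(.034);z=X[...,2]
    r=blue&(z>28)&(z<42)&(abs(x)<80)&(y>35)&(y<190)
    for s in(-1,1):
        k=r&(x*s>40);c=np.polyfit(y[k],x[k],1);print("rail",s,"x at y=30:",np.polyval(c,30).round(1),"slope deg",np.degrees(c[0]).round(2),"n",k.sum())
    x,y=bx(.042);k=(z>37)&(z<50)&(hsv[...,1]<100)&(abs(x)<75)&(y<190)&(y>-180)&~blue
    k=cv2.morphologyEx(k.astype(np.uint8),cv2.MORPH_OPEN,np.ones((3,3)));n,l,s,_=cv2.connectedComponentsWithStats(k)
    for i in range(1,n):
        if s[i,4]<60: continue
        j=l==i; print("part",s[i].tolist(),"x",np.percentile(x[j],[1,50,99]).round(1),"y",np.percentile(y[j],[1,50,99]).round(1))
        if s[i,4]>500:
            f=y[j].max()
            rows=[(c,x[j&(abs(y-c)<3)].min(),x[j&(abs(y-c)<3)].max()) for c in np.arange(f-60,f-5,6)]
            rows=np.array(rows);print("  edges -x/+x med",np.median(rows[:,1:],0).round(1),"slopes deg",np.degrees([np.polyfit(rows[:,0],rows[:,i],1)[0] for i in(1,2)]).round(2),"front",f.round(1))
    st()
E
python3 -c "from h import *;lateral()"
```

```text
rail -1 x at y=30: -64.5 slope deg -0.13 n 205
rail 1 x at y=30: 65.2 slope deg -0.09 n 217
part [248, 183, 65, 46, 2319] x [-48.3  -1.7  54.5] y [-125.5  -47.4   18.9]
  edges -x/+x med [-47.9  55.2] slopes deg [ 0.05 -0.  ] front 20.4
part [199, 192, 6, 45, 196] x [-53.8  -0.1  55.1] y [130.4 135.6 140.7]
t 8.73 tcp mm [530.8  66.8  13.3] jaw deg 5.47 down [ 0.     0.001 -1.   ] F [0.42 0.1  0.68] gap 0.0853
```

```bash
python3 -m creep '-0.7 5 0 0 0 0 0;-0.7 5 0 0 0 0 0;-0.7 5 0 0 0 0 0;-0.7 5 0 0 0 0 0;-0.7 5 0 0 0 0 0;-0.7 5 0 0 0 0 0;-0.7 5 0 0 0 0 0;-0.7 5 0 0 0 0 0;-0.7 5 0 0 0 0 0;-0.7 5 0 0 0 0 0;-0.7 5 0 0 0 0 0;-0.7 5 0 0 0 0 0';python3 -c "from h import *;lateral()"
```

```text
time: 9.73
position: [0.5223, 0.126, 0.0133]
ee_rot: [-0.074, 1.57, 0.074]
contact_force: [0.7, -4.4, 0.2]
finger_gap: 0.0855
rail -1 x at y=30: -64.6 slope deg -0.03 n 209
rail 1 x at y=30: 65.3 slope deg -0.07 n 210
part [224, 188, 54, 45, 1866] x [-51.2  -6.   51.6] y [-40.   25.5  78.7]
  edges -x/+x med [-50.7  51.9] slopes deg [0.22 0.  ] front 80.0
part [199, 193, 5, 28, 117] x [-14.7  17.4  52.7] y [130.8 135.9 140.8]
part [200, 222, 5, 15, 68] x [-54.1 -37.4 -19.6] y [130.3 135.5 140.6]
t 9.78 tcp mm [522.1 127.4  13.4] jaw deg 5.46 down [-0.     0.001 -1.   ] F [ 0.99 -1.09 -0.65] gap 0.0857
```

Now centred to within about 0.5 mm and square. Next, 40 mm more, then slow feeling for the plate.

```bash
python3 -m creep '-0.47 5 0 0 0 0 0;-0.47 5 0 0 0 0 0;-0.47 5 0 0 0 0 0;-0.47 5 0 0 0 0 0;-0.47 5 0 0 0 0 0;-0.37 4 0 0 0 0 0;-0.28 3 0 0 0 0 0;-0.19 2 0 0 0 0 0;-0.19 2 0 0 0 0 0'; for i in 1 2 3; do python3 -m creep '-0.1 1 0 0 0 0 0;-0.1 1 0 0 0 0 0'|grep -E 'posi|forc'; done; python3 -c "from h import *;st()"
```

```text
time: 10.53
position: [0.519, 0.1616, 0.0133]
ee_rot: [-0.074, 1.57, 0.074]
contact_force: [0.4, -5.3, 1.0]
finger_gap: 0.0851
position: [0.5189, 0.1634, 0.0133]
contact_force: [0.8, -4.0, 2.6]
position: [0.5187, 0.1654, 0.0133]
contact_force: [0.6, -3.8, 1.3]
position: [0.5184, 0.1675, 0.0133]
contact_force: [0.8, -4.5, 1.4]
t 11.03 tcp mm [518.4 167.5  13.3] jaw deg 5.39 down [ 0. -0. -1.] F [ 0.78 -4.48  1.4 ] gap 0.0854
```

```bash
for i in 1 2 3 4 5; do python3 -m creep '-0.1 1 0 0 0 0 0;-0.1 1 0 0 0 0 0'|grep -E 'posi|forc'; done
```

```text
position: [0.5182, 0.1696, 0.0133]
contact_force: [1.1, -4.0, 1.3]
position: [0.518, 0.1716, 0.0133]
contact_force: [0.4, -5.5, 2.2]
position: [0.5178, 0.1736, 0.0133]
contact_force: [-0.1, -4.2, 2.6]
position: [0.5176, 0.1756, 0.0133]
contact_force: [0.3, -5.0, 3.4]
position: [0.5174, 0.1776, 0.0133]
contact_force: [-0.1, -3.4, 2.5]
```

```bash
for i in 1 2; do python3 -m creep '-0.1 1 0 0 0 0 0;-0.1 1 0 0 0 0 0'|grep -E 'posi|forc'; done
```

```text
position: [0.5173, 0.1791, 0.0133]
contact_force: [-0.0, -6.7, 3.0]
position: [0.5172, 0.1805, 0.0133]
contact_force: [0.3, -9.4, 3.8]
```

The plate is felt at TCP y of about 0.178 m; drag is about 4.4 N. I aim for about 17.5 N total.

```bash
for i in 1 2; do python3 -m creep '-0.1 1 0 0 0 0 0;-0.1 1 0 0 0 0 0'|grep -E 'posi|forc'; done; python3 -m creep '-0.1 1 0 0 0 0 0;0 0 0 0 0 0 0'|grep -E 'posi|forc'
```

```text
position: [0.5171, 0.1818, 0.0133]
contact_force: [0.7, -11.4, 4.4]
position: [0.5169, 0.1831, 0.0133]
contact_force: [1.6, -12.5, 5.5]
position: [0.5169, 0.1839, 0.0133]
contact_force: [-0.0, -12.5, 5.7]
```

```bash
for i in 1 2; do python3 -m creep '-0.1 1 0 0 0 0 0;-0.1 1 0 0 0 0 0'|grep -E 'posi|forc'; done; python3 -m creep '-0.1 1 0 0 0 0 0;0 0 0 0 0 0 0'|grep -E 'posi|forc'
```

```text
position: [0.5167, 0.1851, 0.0132]
contact_force: [0.7, -15.9, 7.8]
position: [0.5166, 0.1865, 0.0132]
contact_force: [0.9, -17.9, 9.1]
position: [0.5165, 0.1873, 0.0132]
contact_force: [2.5, -17.8, 7.8]
```

```bash
python3 -m creep '-0.1 1 0 0 0 0 0;-0.1 1 0 0 0 0 0;0 0 0 0 0 0 0;0 0 0 0 0 0 0'|grep -E 'posi|forc'; python3 -m creep '0 0 0 0 0 0 0;0 0 0 0 0 0 0;0 0 0 0 0 0 0;0 0 0 0 0 0 0;0 0 0 0 0 0 0;0 0 0 0 0 0 0;0 0 0 0 0 0 0;0 0 0 0 0 0 0;0 0 0 0 0 0 0;0 0 0 0 0 0 0;0 0 0 0 0 0 0;0 0 0 0 0 0 0;0 0 0 0 0 0 0;0 0 0 0 0 0 0'; python3 -c "from h import *;lateral()"
```

```text
position: [0.5164, 0.1886, 0.0132]
contact_force: [0.7, -19.6, 8.9]
time: 14.7
position: [0.5164, 0.1886, 0.0132]
ee_rot: [-0.077, 1.57, 0.067]
contact_force: [1.0, -20.4, 9.8]
finger_gap: 0.0856
rail -1 x at y=30: -64.6 slope deg -0.03 n 211
rail 1 x at y=30: 65.1 slope deg -0.04 n 112
part [194, 192, 47, 45, 1445] x [-51.8  -9.4  51.9] y [ 50.4 110.2 151.2]
  edges -x/+x med [-50.4  52.4] slopes deg [-0.23  9.84] front 151.9
t 14.75 tcp mm [516.4 188.6  13.2] jaw deg 5.26 down [-0.001 -0.006 -1.   ] F [  1.3  -20.23   9.45] gap 0.0854
```

The plate moved from a rear edge of about 141 to 152 mm, i.e. about 10.8 mm or 13 N, held for over 1.2 s. Now I back off gently.

```bash
python3 -m creep '0.1 -1 0 0 0 0 0;0.1 -1 0 0 0 0 0;0.1 -1 0 0 0 0 0;0.1 -1 0 0 0 0 0;0.1 -1 0 0 0 0 0;0.1 -1 0 0 0 0 0;0.1 -1 0 0 0 0 0;0.1 -1 0 0 0 0 0;0.1 -1 0 0 0 0 0;0.1 -1 0 0 0 0 0;0.1 -1 0 0 0 0 0;0.1 -1 0 0 0 0 0;0.1 -1 0 0 0 0 0;0.1 -1 0 0 0 0 0;0.1 -1 0 0 0 0 0;0.1 -1 0 0 0 0 0;0.1 -1 0 0 0 0 0;0.2 -2 0 0 0 0 0;0.2 -2 0 0 0 0 0;0.2 -2 0 0 0 0 0'; python3 -m creep '0.5 -5 0 0 0 0 0;0.8 -8 0 0 0 0 0;0.8 -8 0 0 0 0 0;0.8 -8 0 0 0 0 0;0.8 -8 0 0 0 0 0;0 0 15 0 0 0 0;0 0 20 0 0 0 0;0 0 30 0 0 0 0;0 0 30 0 0 0 0;0 -20 30 0 0 0 0;0 -30 20 0 0 0 0;0 -30 0 0 0 0 0;0 -30 0 0 0 0 0;0 -30 0 0 0 0 0;0 0 0 0 0 0 0'; python3 - <<'E'
from h import *
lateral()
for n in("top","side"):
    p,_=imaging.snapshot(n)
    c=p[150:280,150:350] if n=="top" else p[210:310,260:400]
    cv2.imwrite(f"pics/f_{n}.png",cv2.resize(c[...,::-1],None,fx=4,fy=4,interpolation=cv2.INTER_CUBIC))
E
```

```text
time: 16.42
position: [0.5181, 0.1703, 0.0133]
ee_rot: [-0.074, 1.57, 0.074]
contact_force: [-0.1, 0.0, 0.2]
finger_gap: 0.0856
time: 17.67
position: [0.5215, -0.0143, 0.1583]
ee_rot: [-0.07, 1.57, 0.065]
contact_force: [0.1, 0.3, 0.1]
finger_gap: 0.0853
rail -1 x at y=30: -64.6 slope deg -0.04 n 206
rail 1 x at y=30: 64.9 slope deg 0.13 n 217
part [198, 187, 73, 50, 2996] x [-50.7   0.3  52.6] y [-27.6  57.4 142. ]
  edges -x/+x med [-50.7  52.6] slopes deg [-1.69  0.6 ] front 143.7
t 17.72 tcp mm [521.6 -11.  158.3] jaw deg 5.03 down [-0.    -0.001 -1.   ] F [-0.05  1.11 -0.59] gap 0.0855
```

View pics/f_top.png

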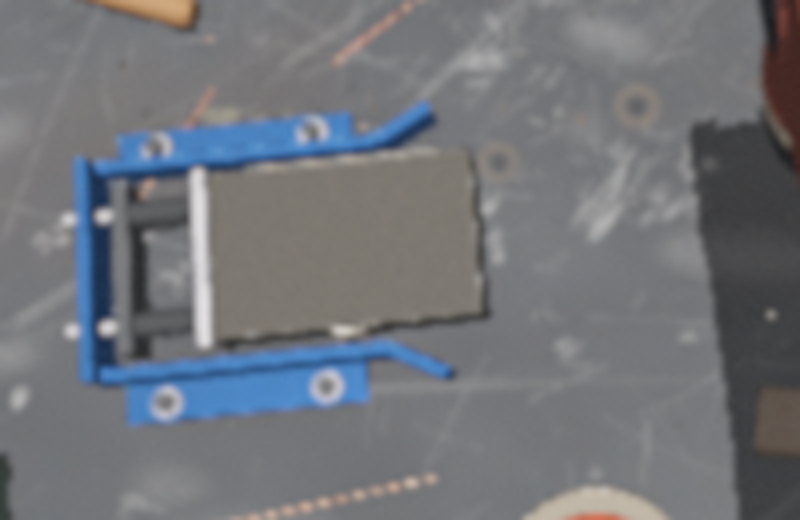

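View pics/f_side.png

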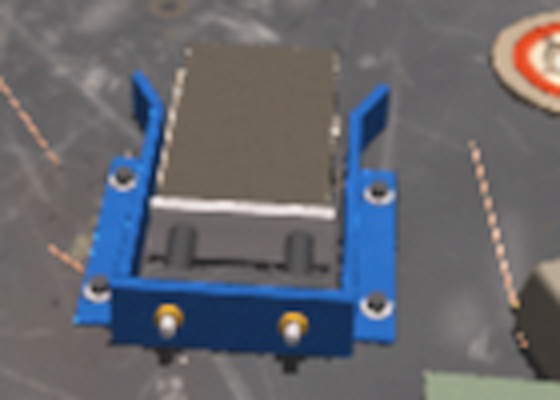

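Both views show the case flat and square in the bay, centred to about 1 mm and against the plate (light strip at columns 190-212 in the top crop). The plate is still compressed by about 2 mm. I hand the job in.

```bash
python3 -c "from rig import hand_in;print(hand_in())"
```

```text
the job is handed in; nothing more can be done
None
```

I slid the case through the gap and into the bay with both open fingers on its rear end, pressed it on the plate, backed off and handed in at about 18 s. No verdict was reported.

- **Gap:** In the view taken in the gap, the case was about 14 mm clear of the jaw cover and about 27 mm clear of the tube. I saw no sign of contact with either.
- **Press:** I felt the plate at a tool y of about 178 mm in the world frame. I then held about 20 N of total push for more than 1.2 s. The plate moved back about 10.8 mm, which at 1.2 N/mm is about 13 N on the bay.
- **Force readings:** The wrist force gave a lower figure than the spring estimate. The fingers were also pressing down with about 9 N, which raised the table drag by an amount I could only estimate. I took the spring figure as the better one.
- **Final checks:** The case lies flat, about 1 mm off the bay's centre line. Its centre is about 50 mm inside the mouth.
- **Squareness:** It looks square. One edge fit gave a slope of -1.7°, probably from the latch, and the other gave 0.6°; the limit is 0.12 rad, about 6.9°.
- **Contact after release:** The plate was still compressed by about 2 mm, so roughly 2 to 3 N remained on it. That comes from the image, not from a force reading.

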